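# Load a dental cast carrier under the model holder's sprung hold-down arm

## Robot

A 6-joint arm with a two-finger parallel gripper is mounted at the origin on the work surface. World frame = base frame: x ahead of the robot, y to its left, z up, the work surface at z = 0. Lengths are in m, angles in rad, forces in N, time in s.
With the tool pointing down it reaches from about 0.35 to 0.975 m from the base axis. Payload 4.9 kg.
Tool frame: the origin (TCP) lies midway between the tips of the shut fingers; the grasp point (between the pads) lies 19 mm behind it; z points along the fingers, y is the line along which they close (so a half turn about z gives the same grasp; the last joint's range is limited). The gripper opens to 85 mm and grips with 20 to 120 N. Pads are 22 mm wide; open, the fingers measure 114 mm over their backs; the gripper's body (76 mm by 85 mm) begins 54 mm behind the grasp point. The pads swing forward as they close: fully open they stand 13 mm farther back than shut.
Start: joints at [-1.329, 0.053, 1.613, -0, 1.476, -0.119], TCP at [0.221, -0.585, 0.205] pointing down, gripper open.
Joint ranges: [-3.01, 3.01], [-1.01, 2.22], [0.06, 2.58], [-1.02, 4.17], [0.09, 2.62], [-3.14, 3.14]. Speed limits (rad/s): [2.57, 2.57, 3.14, 3.14, 3.14, 3.14].

## Interface

Orientations are given as a rotation vector (axis times angle).
In Python, from station import ctrl gives the robot as it stands.
- The arm moves only by the shell command python3 -m handwheel 'ROWS' [FORCE]. ROWS is JSON, a list of rows, each an object with "gripper": the gripper command: -1 is fully open, 1 is shut, values between are in proportion; "offset": the shift along the tool's x, y, z in mm, a list of three; "rotation": the turn, a rotation vector about the tool's x, y, z in rad, a list of three. A call has exactly 8 rows; each row is the pose to reach, as a shift and turn from the pose commanded when the call began, along the tool's axes at that moment; what a row does not reach only later rows make up. A row lasts 1/8 s, in which the tool goes at most 62.5 mm and 10.7 degrees, less where a joint would pass 70% of its speed; a pose out of reach is approached as far as the arm can. A call with a gripper value outside its range is refused whole. The fingers move at their own pace and stop on an object; FORCE is the grip in N (left out, the last holds). Time passes only in rows, so rows that repeat a pose let the fingers close, or fill a call up. It gives the time, the measured TCP pose, the force, the opening and the grip force at its end, in the units of the state.
- ctrl.get_obs(): the state, without advancing time (a new reading comes with each control period).
- ctrl.get_image(name): name is "scene" or "top"; returns a dict with "image" (384x512x3 uint8, red, green, blue), "fovy" (degrees; the focal length in pixels is half the picture's height over the tangent of half this angle, whatever the lens; pixels are square), "cx", "cy" (the principal point, pixels), "xyz" and "attitude" of the camera in the world. Camera axes: x right, y up, looking along -z (the intrinsics and any distortion apply to the point x, -y, -z); pixel columns grow to the right and rows downward; lengths in m; the calibration is good to about 2 mm. A picture is of the moment at which its call begins. There is no depth.
- ctrl.finish_job(): hands the job in; it is judged then, once.
The state is a dict: "t": time; "q": joint angles; "dq": joint speeds; "effort": joint torques, N m; "tool_pos": TCP position; "tool_rot": TCP orientation; "contact_force": force on the tool from outside, world axes, zero at the start; "wrist_torque": the same for the moment, N m; "opening": finger opening in m; "grip_force": force on a finger pad.
Only numpy, scipy, OpenCV 4.12 (cv2) and the standard library are available. Lean on these libraries where they do the work, as an engineer would, in place of code of your own. Each camera call takes 0.05 s, during which the arm holds its last target. There are 200 camera calls.

## Task

Pick up the dental cast on the long carrier with the sloped nose and slide it nose first along the bed of the model holder, so that its nose pushes the sprung hold-down arm back and the carrier slips beneath the roller. Push on slowly, by feel, until the carrier has pressed the little feeler pin in and sits fully home; there it must press firmly on the back stop but not ram it (some 5 to 10 N), then let go so that it stays there flat with the arm bearing down on it. Leave the spare cast where it is.

Things in the scene. Friction and masses are not known exactly. Their poses are not given: they have to be found in the camera images.
- carrier: The loose part to load: grey plastic carrier plate, 120 long (x) x 64 wide (y) x 20 mm thick, cream stone dental cast on its rear half; 0.2 to 0.4 kg. Origin: centre of its underside; z up, +x towards the nose. From x = 40 to 60 mm the top slopes down from 20 to 8 mm; the front face is 8 mm high.
- cast_grip (a point): Centre of the stone cast block on the carrier (carrier x = -33, y = 0, z = 36 mm): the place to grip, across y. The block is 44 mm wide in y with flat upright sides, 50 mm long in x (carrier x = -58 to -8 mm) and stands from z = 20 to 46 mm, teeth up to 53 mm.
- holder: Model holder, fixed: aluminium bed 240 (x) x 110 (y) mm, top 10 mm above the bench, holder x = -140 to 100 mm. Origin on the bench, on the centre line; z up; +x is the way the carrier is slid in: mouth at the -x end, back stop and arm hinge at the +x end. When loaded the carrier lies flat on the bed, its x along the holder's x, at y = 0.
- mouth (a point): On the bed's top, on the centre line, where the straight guide rails begin (holder x = -60, z = 10 mm). The two rails are 14 mm high, run to holder x = 60 mm, 68 mm apart (2 mm play each side of the carrier); outside the mouth they flare to about 90 mm apart at holder x = -87 mm.
- roller: Black roller, 20 mm diameter, 26 mm wide, on the free end of the hold-down arm; origin mid-length on its axis (it spins, so only its y axis means anything). With the arm at rest it is at holder x = 5 mm, axis 30 mm above the bench, 10 mm clear above the bed. With the carrier home it bears on the carrier's flat top ahead of the cast.
- holdarm (a joint): Angle of the sprung steel hold-down arm (rad): 0 at rest (down), growing to 0.7 as its roller end is pushed up and back; about 0.12 with the roller on the carrier's flat top. Hinge across the holder at x = 86 mm, 60 mm high; arm 81 mm long towards the mouth. Spring presses the roller down with 4 to 7 N; pushing the nose under takes about 5 to 15 N.
- backstop: Grey block 16 x 34 x 12 mm fixed on the bed at holder x = 74 mm; origin: centre of its underside, axes as holder. A steel tongue 30 mm wide, 6 mm high sticks out of it to the mouth and stops the nose. Its face is 16 to 40 mm before the origin (carrier origin at holder x = -26 to -2 mm when home): set anew each time, not measured, find it by feel. Press with 5 to 10 N; over 12 N is ramming.
- feeler (a joint): How far the brass feeler pin in the tongue's face is pressed in (m): 0 when free, standing about 5 mm out of the face; 0.005 when the carrier's nose lies flush on the tongue's face, which is a hard stop. Its spring is weak, about 1 N.
- spare_cast: Bystander: a similar stone cast on a short plate 60 x 56 x 14 mm without a sloped nose, 38 mm high plus teeth. Origin: centre of its underside. Leave it where it is.
Not all that is in view belongs to the job. What is shaped like the carrier but yellow is not meant.

How it is judged:
By the outcome, as a careful person would: the job done as asked, in the order asked, and still so for the second after the job is handed in, with the robot touching nothing.
It also fails if it takes over 58 s, if anything falls off the work surface, if the arm or the gripper's body presses on something with over 40 N, if the wrist force passes 120 N, or if a joint passes its speed limit or range.

## Working session

There is one attempt and no reset: what is moved stays moved. The work goes in short steps, Python scripts to look and compute and a shell command to move; the robot and the scene stay as the last step left them, time stands still between calls to the robot, and variables do not carry over. Pictures are saved under pics/ and viewed, at most 10 in all, crops included, and the job is handed in when it is done.

```bash
mkdir -p pics; ls
python3 - <<'E'
from station import ctrl
import cv2
for n in("scene","top"):
    d=ctrl.get_image(n); cv2.imwrite(f"pics/{n}0.png",cv2.resize(d["image"][:,:,::-1],None,fx=1.5,fy=1.5))
    print({k:v for k,v in d.items() if k!="image"})
print(ctrl.get_obs())
E
```

```text
pics
{'fovy': 45.35989444769096, 'cx': 251.28656136403262, 'cy': 190.3552005765886, 'xyz': array([1.08354682, 0.54964644, 0.73818602]), 'attitude': array([0.4235417 , 1.07313438, 2.19107209])}
{'fovy': 47.935804441972664, 'cx': 255.97564132532167, 'cy': 192.05165942227703, 'xyz': array([ 0.40084462, -0.06327936,  1.3380468 ]), 'attitude': array([ 0.06365277, -0.05666822, -1.58347049])}
{'t': 0.1, 'q': array([-1.32902579e+00,  5.33282622e-02,  1.61414956e+00,  3.16730011e-05,
        1.47598072e+00, -1.19034489e-01]), 'dq': array([-9.38809435e-04, -1.22868035e-03, -5.02952687e-03, -1.09904919e-04,
        5.64039733e-05,  3.12365223e-04]), 'effort': array([ 6.10721713e-05, -3.94901133e+01, -3.71364319e+01, -1.06621492e-04,
        3.87253094e-03,  2.59578918e-06]), 'tool_pos': array([ 0.22048603, -0.58417207,  0.20356705]), 'tool_rot': array([-3.08877627e+00, -5.63342861e-01,  1.30244950e-04]), 'contact_force': array([-0.27644287,  0.42400621,  0.05740342]), 'wrist_torque': array([-0.02531566, -0.0204562 ,  0.0238171 ]), 'grip_force': 0.0, 'opening': 0.0854539014852745}
```

View pics/scene0.png

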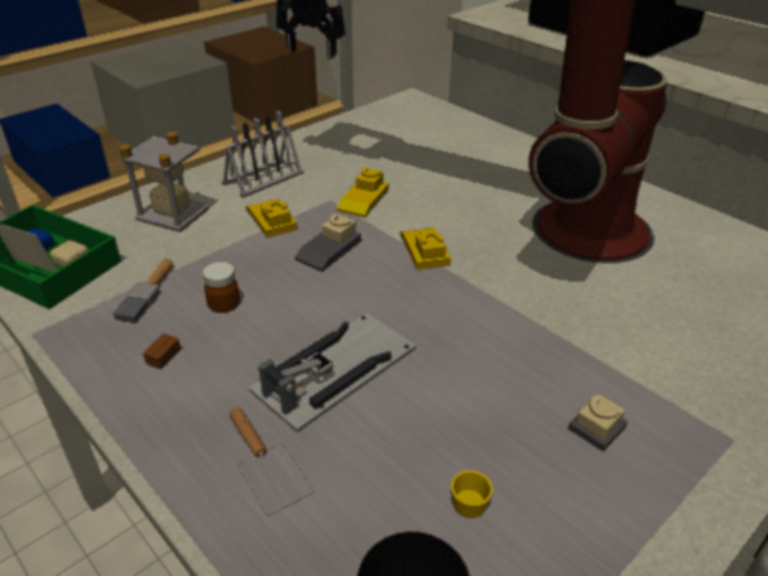

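View pics/top0.png

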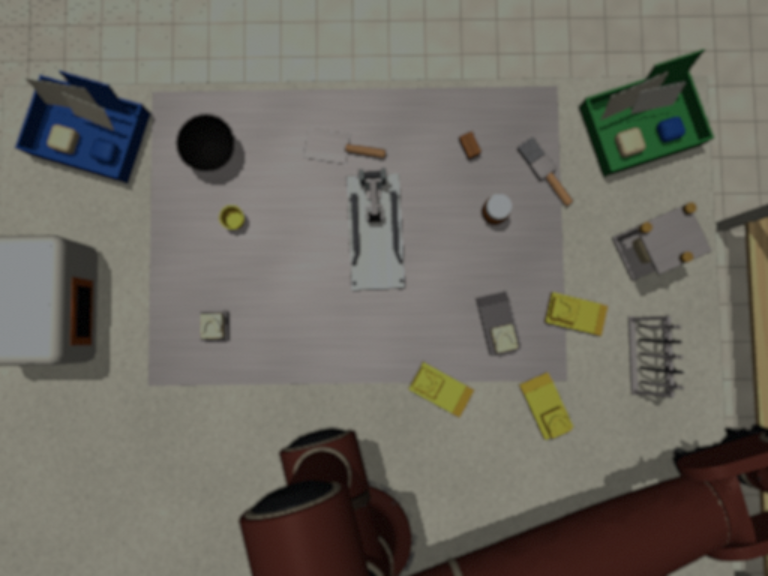

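Top view (1.5x picture pixels): the candidates are the grey carrier with cream cast (498,322), the spare cast on a short plate (213,326), and yellow look-alikes at (576,313), (441,387) and (547,405). The holder is at (376,230), with its mouth towards the bottom (towards the robot). I choose the grey carrier at (498,322) and check it in a close crop.

```bash
cat > h.py <<'E'
import numpy as np, cv2
from scipy.spatial.transform import Rotation as R
from station import ctrl
def ray(d,u,v):
    f=d["image"].shape[0]/2/np.tan(np.radians(d["fovy"]/2))
    c=np.array([(u-d["cx"])/f,-(v-d["cy"])/f,-1]); return R.from_rotvec(d["attitude"]).apply(c)
def onplane(d,u,v,z):
    r=ray(d,u,v); return d["xyz"]+r*(z-d["xyz"][2])/r[2]
def proj(d,p):
    f=d["image"].shape[0]/2/np.tan(np.radians(d["fovy"]/2))
    c=R.from_rotvec(d["attitude"]).inv().apply(np.array(p)-d["xyz"]); return np.array([d["cx"]-f*c[0]/c[2],d["cy"]+f*c[1]/c[2]])
E
python3 - <<'E'
from h import *
d=ctrl.get_image("top"); im=d["image"]
c=cv2.resize(im[105:245,220:360,::-1],None,fx=4.2,fy=4.2,interpolation=cv2.INTER_CUBIC)
cv2.imwrite("pics/crop1.png",c)
for n,(u,v) in dict(plate=(328,205),mat=(300,170),bed=(252,180),cast=(336,226)).items(): print(n,im[v-1:v+2,u-1:u+2].mean((0,1)).round())
E
```

```text
plate [78. 75. 74.]
mat [128. 123. 121.]
bed [137. 140. 138.]
cast [137. 140. 118.]
```

View pics/crop1.png

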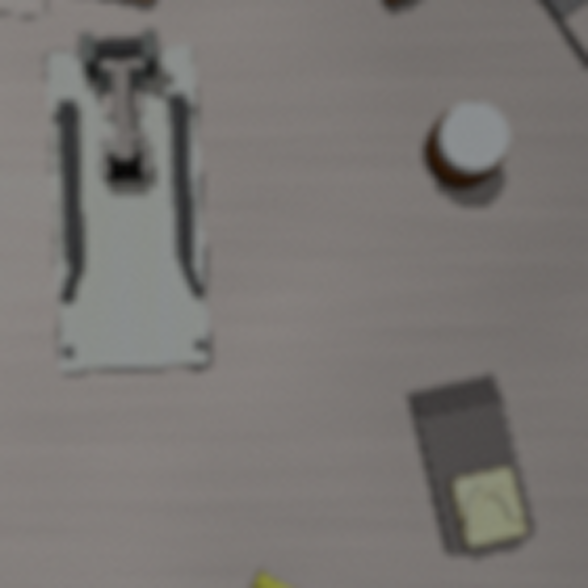

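The crop shows the carrier (nose at crop (452,390), cream cast at (490,507)) and the holder (mouth near (137,370), roller (127,170)). The choice is confirmed: grey, with a sloped nose. Next I measure.

Run:
```python
from h import *
d=ctrl.get_image("top"); im=cv2.resize(d["image"],None,fx=4,fy=4,interpolation=cv2.INTER_CUBIC).astype(int)
P=lambda u,v,z: onplane(d,(u+.5)/4-.5,(v+.5)/4-.5,z)
def rect(mask,box,z,name):
    m=np.zeros(mask.shape,np.uint8); x0,y0,x1,y1=[4*b for b in box]; m[y0:y1,x0:x1]=mask[y0:y1,x0:x1]
    m=cv2.morphologyEx(m,cv2.MORPH_OPEN,np.ones((5,5)))
    c=max(cv2.findContours(m,0,2)[0],key=cv2.contourArea)[:,0]
    w=np.array([P(u,v,z)[:2]*1000 for u,v in c],np.float32)
    (cx,cy),(a,b),t=r=cv2.minAreaRect(w); print(name,r, cv2.boxPoints(r).round(1).tolist()); return w
r,g,b=im[...,0],im[...,1],im[...,2]; s=im.sum(2)
cream=((r-b)>10)&(s>300)
rect(cream,(310,205,355,245),.046,"cast")
rect((s<300)|cream,(310,190,355,245),.014,"plate")
bed=((g-r)>0)&(s>360)
rect(bed,(225,105,275,200),.010,"bed")
dark=(s<260)
rect(dark,(228,125,243,181),.024,"railL"); rect(dark,(258,122,275,181),.024,"railR")
rect(cream|((s<300)),(125,200,160,235),.03,"spare")
# rail centerlines: columns per row
for v in range(125,181,5):
    out=[]
    for a,b2 in((228,245),(257,275)):
        row=s[4*v,4*a:4*b2]; k=np.where(row<260)[0]
        out.append((P(4*a+k.min(),4*v,.024)[:2]*1000).round(1).tolist()+(P(4*a+k.max(),4*v,.024)[:2]*1000).round(1).tolist() if len(k) else None)
    print(v,out)
```

```text
cast ((397.8736572265625, -295.9833984375), (49.71019744873047, 43.1612548828125), 12.8983736038208) [[368.79998779296875, -280.5], [378.5, -322.6000061035156], [426.8999938964844, -311.5], [417.29998779296875, -269.3999938964844]]
plate ((425.5628356933594, -289.4255676269531), (130.2725372314453, 70.83258819580078), 12.215388298034668) [[354.3999938964844, -268.6000061035156], [369.3999938964844, -337.79998779296875], [496.70001220703125, -310.29998779296875], [481.70001220703125, -241.0]]
bed ((621.575927734375, -40.40857696533203), (237.56903076171875, 107.93566131591797), 2.234999179840088) [[500.79998779296875, 8.899999618530273], [505.0, -99.0], [742.4000244140625, -89.69999694824219], [738.2000122070312, 18.200000762939453]]
railL ((624.6967163085938, 0.46074771881103516), (146.72402954101562, 15.952401161193848), 1.4742906093597412) [[551.2000122070312, 6.5], [551.5999755859375, -9.399999618530273], [698.2000122070312, -5.599999904632568], [697.7999877929688, 10.300000190734863]]
railR ((627.624267578125, -83.48579406738281), (148.55929565429688, 16.316728591918945), 3.10454
[... 399 characters left out ...]
25 [[711.0, -15.0, 710.9, -25.1], [710.4, -62.9, 710.3, -67.5]]
130 [[695.7, 6.7, 695.6, -2.5], [694.5, -73.5, 694.4, -86.6]]
135 [[680.1, 7.7, 679.9, -4.7], [678.9, -74.8, 678.7, -86.4]]
140 [[664.5, 7.8, 664.3, -5.3], [663.3, -75.4, 663.1, -85.4]]
145 [[648.9, 6.4, 648.7, -5.9], [647.7, -75.9, 647.6, -85.1]]
150 [[633.3, 5.0, 633.1, -5.7], [632.1, -75.7, 632.0, -86.4]]
155 [[617.8, 5.2, 617.6, -5.6], [616.6, -77.0, 616.4, -88.5]]
160 [[602.3, 4.6, 602.1, -7.7], [601.1, -77.5, 601.0, -87.5]]
165 [[586.8, 3.9, 586.6, -8.3], [585.6, -78.1, 585.5, -87.3]]
170 [[571.3, 1.8, 571.2, -6.6], [570.1, -82.5, 570.0, -89.4]]
175 [[556.0, 6.5, 555.8, -1.1], [554.6, -89.9, 554.5, -94.5]]
180 [None, None]
```

```bash
cat >> h.py <<'E'
def to(x,y,z,yaw):
    o=ctrl.get_obs(); T=R.from_rotvec(o["tool_rot"])
    G=R.from_matrix(np.array([[np.cos(yaw),np.sin(yaw),0],[np.sin(yaw),-np.cos(yaw),0],[0,0,-1]]))
    print("t",o["t"],"offset",(T.inv().apply(np.array([x,y,z])-1000*o["tool_pos"])).round(1),"rot",(T.inv()*G).as_rotvec().round(4),"F",o["contact_force"].round(1))
E
python3 -c "
from h import *
to(398,-296,110,.219)"
```

```text
t 0.2 offset [ 267.8 -207.    94.2] rot [-1.400e-03 -1.000e-04  1.418e-01] F [-0.2  0.3 -1. ]
```

```bash
python3 -m handwheel '[{"gripper":-1,"offset":[45,-35,0],"rotation":[0,0,0.05]},{"gripper":-1,"offset":[90,-70,10],"rotation":[0,0,0.1]},{"gripper":-1,"offset":[135,-105,30],"rotation":[0,0,0.142]},{"gripper":-1,"offset":[180,-140,50],"rotation":[0,0,0.142]},{"gripper":-1,"offset":[225,-175,70],"rotation":[0,0,0.142]},{"gripper":-1,"offset":[258,-199,85],"rotation":[0,0,0.142]},{"gripper":-1,"offset":[268,-207,94],"rotation":[0,0,0.142]},{"gripper":-1,"offset":[268,-207,94],"rotation":[0,0,0.142]}]' 60
python3 - <<'E'
from h import *
to(398,-296,19,.219)
d=ctrl.get_image("scene"); p=proj(d,(.398,-.296,.05)); u,v=p.astype(int); print(p)
im=d["image"]; y0=max(0,v-60);x0=max(0,u-60)
cv2.imwrite("pics/s2.png",cv2.resize(im[y0:v+60,x0:u+60,::-1],None,fx=4,fy=4,interpolation=cv2.INTER_CUBIC))
E
```

```text
t: 1.2
tool_pos: [0.398, -0.2961, 0.11]
tool_rot: [-3.122, -0.345, 0.002]
contact_force: [0.1, 0.0, 1.0]
opening: 0.0855
grip_force: 0.0
t 1.2 offset [ 0.1  0.  91. ] rot [-0.0009  0.0012  0.001 ] F [0.1 0.  1. ]
[225.29971628 146.92181806]
```

View pics/s2.png

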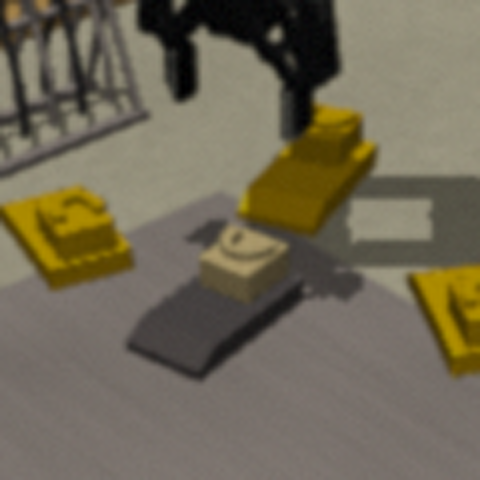

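The open gripper hangs above and is aligned across the grey carrier's cast (crop 245,255). The projected cast top agrees to within about 1 px. Descending.

```bash
python3 -m handwheel '[{"gripper":-1,"offset":[0,0,25],"rotation":[0,0,0]},{"gripper":-1,"offset":[0,0,50],"rotation":[0,0,0]},{"gripper":-1,"offset":[0,0,70],"rotation":[0,0,0]},{"gripper":-1,"offset":[0,0,80],"rotation":[0,0,0]},{"gripper":-1,"offset":[0,0,86],"rotation":[0,0,0]},{"gripper":-1,"offset":[0,0,90],"rotation":[0,0,0]},{"gripper":-1,"offset":[0,0,90],"rotation":[0,0,0]},{"gripper":-1,"offset":[0,0,90],"rotation":[0,0,0]}]' 60
python3 -m handwheel '[{"gripper":1,"offset":[0,0,0],"rotation":[0,0,0]},{"gripper":1,"offset":[0,0,0],"rotation":[0,0,0]},{"gripper":1,"offset":[0,0,0],"rotation":[0,0,0]},{"gripper":1,"offset":[0,0,0],"rotation":[0,0,0]},{"gripper":1,"offset":[0,0,0],"rotation":[0,0,0]},{"gripper":1,"offset":[0,0,0],"rotation":[0,0,0]},{"gripper":1,"offset":[0,0,0],"rotation":[0,0,0]},{"gripper":1,"offset":[0,0,0],"rotation":[0,0,0]}]' 60
```

```text
t: 2.25
tool_pos: [0.3987, -0.2968, 0.0213]
tool_rot: [3.122, 0.343, 0.001]
contact_force: [-0.7, -0.1, 1.0]
opening: 0.0854
grip_force: 0.0
t: 3.25
tool_pos: [0.3983, -0.2965, 0.0207]
tool_rot: [-3.123, -0.343, -0.0]
contact_force: [1.2, -0.9, 1.0]
opening: -0.0005
grip_force: 0.0
```

The fingers shut on nothing. I need to look.

Run:
```python
from h import *
a=[]
for n,f in(("scene",4),("top",4)):
    d=ctrl.get_image(n); u,v=proj(d,(.4,-.296,.05)).astype(int); im=d["image"]
    a.append(cv2.resize(im[v-60:v+60,u-48:u+48,::-1],None,fx=4,fy=4,interpolation=cv2.INTER_CUBIC))
cv2.imwrite("pics/s3.png",np.hstack(a)); print(ctrl.get_obs())
```

```text
{'t': 3.35, 'q': array([-7.89877145e-01, -6.21078391e-02,  2.05427715e+00, -1.90363934e-05,
        1.14944936e+00,  5.62150119e-01]), 'dq': array([ 0.00080937,  0.00127131,  0.00012711,  0.00088891,  0.00034875,
       -0.00038769]), 'effort': array([ 3.37452693e-04, -2.93176979e+01, -3.20462143e+01,  3.03599722e-05,
        3.23695758e-04, -4.35993257e-06]), 'tool_pos': array([ 0.3982829 , -0.29646651,  0.02069145]), 'tool_rot': array([-3.12280601e+00, -3.42967886e-01,  4.67887549e-05]), 'contact_force': array([ 0.26541871, -0.121467  ,  0.58443892]), 'wrist_torque': array([2.37712434e-02, 6.24028336e-03, 8.49733467e-06]), 'grip_force': 0.0, 'opening': 0.0003439715368453973}
```

View pics/s3.png

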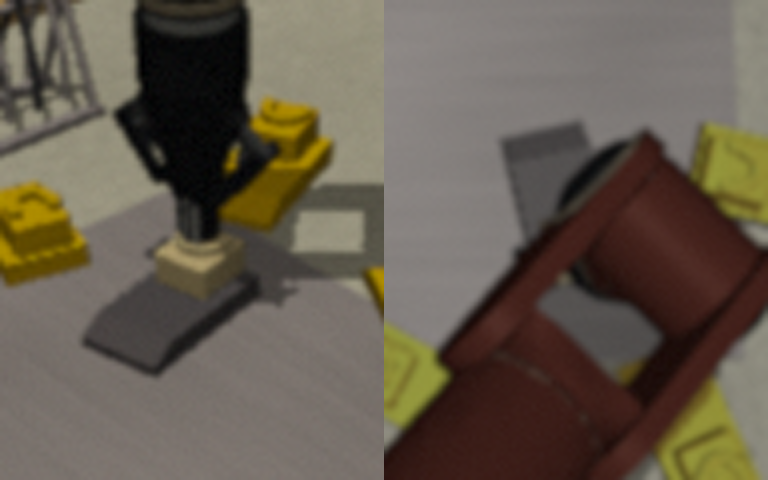

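Left: the shut fingers appear to end at crop (197,240), at the top or rear edge of the cast, and the carrier has not moved. I check where the reported TCP projects against the fingertips seen in earlier pictures.

Run:
```python
from h import *
d=ctrl.get_image("scene")
for z in(.02,.035,.05,.06): print("now",z,proj(d,(.3983,-.2965,z)).round(1))
for z in(.110,.123,.14,.155): print("s2 mid seen (224.3,114)",z,proj(d,(.398,-.296,z)).round(1))
for z in(.205,.218,.24): print("s0 mid seen(207.6,35)",z,proj(d,(.2205,-.5842,z)).round(1))
# tips now: dark pixels
im=d["image"].astype(int); s=im.sum(2)
u,v=proj(d,(.4,-.296,.05)).astype(int); print("crop centre",u,v)
for y in range(v-14,v+8): print(y,s[y,u-12:u+14].tolist())
```

```text
now 0.02 [225.4 155.9]
now 0.035 [225.3 151.4]
now 0.05 [225.1 146.9]
now 0.06 [225.  143.8]
s2 mid seen (224.3,114) 0.11 [224.6 128.1]
s2 mid seen (224.3,114) 0.123 [224.4 123.9]
s2 mid seen (224.3,114) 0.14 [224.2 118.3]
s2 mid seen (224.3,114) 0.155 [224.  113.3]
s0 mid seen(207.6,35) 0.205 [207.7  48.5]
s0 mid seen(207.6,35) 0.218 [207.5  44.4]
s0 mid seen(207.6,35) 0.24 [207.1  37.4]
crop centre 224 147
133 [423, 419, 380, 355, 354, 292, 159, 53, 22, 27, 24, 30, 23, 17, 21, 15, 24, 24, 28, 30, 37, 31, 32, 29, 47, 85]
134 [430, 427, 417, 412, 405, 361, 248, 99, 21, 28, 21, 21, 27, 15, 17, 23, 26, 23, 35, 23, 34, 20, 30, 45, 90, 141]
135 [425, 418, 404, 386, 379, 352, 288, 157, 50, 24, 28, 31, 23, 10, 21, 30, 36, 31, 31, 41, 27, 51, 69, 108, 140, 179]
136 [398, 377, 362, 348, 348, 342, 318, 228, 98, 59, 71, 42, 29, 35, 24, 21, 30, 31, 38, 37, 47, 90, 141, 172, 193, 194]
137 [350, 346, 338, 338, 342, 342, 333, 278, 145, 111, 120, 79, 51, 46, 28, 19, 26, 37, 37, 47, 86, 147, 183, 199, 195, 203]
138 [337, 340, 341, 337, 333, 340, 334, 284, 153, 117, 115, 90, 98, 77, 31, 19, 14, 23, 5
[... 1460 characters left out ...]
 209, 207, 190, 174, 177]
150 [252, 204, 258, 345, 397, 403, 423, 428, 410, 370, 332, 305, 294, 293, 296, 288, 292, 289, 301, 286, 228, 197, 184, 177, 171, 179]
151 [299, 253, 253, 277, 297, 323, 376, 404, 420, 424, 408, 398, 367, 353, 359, 362, 365, 377, 364, 307, 226, 181, 171, 169, 173, 177]
152 [330, 313, 295, 255, 241, 260, 288, 325, 376, 402, 419, 426, 421, 420, 424, 414, 415, 373, 317, 243, 189, 173, 171, 167, 177, 175]
153 [336, 333, 308, 252, 235, 232, 239, 252, 279, 314, 355, 384, 404, 428, 425, 409, 361, 292, 228, 199, 185, 171, 169, 170, 168, 176]
154 [324, 309, 292, 243, 232, 237, 233, 232, 234, 251, 268, 289, 325, 370, 384, 336, 265, 214, 194, 184, 182, 170, 170, 160, 151, 145]
```

The fingertips consistently appear about 30 mm higher than the reported TCP implies (open +43 mm rather than +13; shut +32). The tip edge is drawn in front of the cast, so the fingers closed just above the teeth. The reported TCP height is therefore about 30 mm too low relative to the real tips. I lift, open, and go lower, watching the force.

```bash
python3 -m handwheel '[{"gripper":1,"offset":[0,0,-12],"rotation":[0,0,0]},{"gripper":-1,"offset":[0,0,-15],"rotation":[0,0,0]},{"gripper":-1,"offset":[0,0,-15],"rotation":[0,0,0]},{"gripper":-1,"offset":[0,0,-15],"rotation":[0,0,0]},{"gripper":-1,"offset":[0,0,-15],"rotation":[0,0,0]},{"gripper":-1,"offset":[0,0,-10],"rotation":[0,0,0]},{"gripper":-1,"offset":[0,0,-5],"rotation":[0,0,0]},{"gripper":-1,"offset":[0,0,0],"rotation":[0,0,0]}]' 60
python3 -m handwheel '[{"gripper":-1,"offset":[0,0,5],"rotation":[0,0,0]},{"gripper":-1,"offset":[0,0,10],"rotation":[0,0,0]},{"gripper":-1,"offset":[0,0,14],"rotation":[0,0,0]},{"gripper":-1,"offset":[0,0,17],"rotation":[0,0,0]},{"gripper":-1,"offset":[0,0,20],"rotation":[0,0,0]},{"gripper":-1,"offset":[0,0,20],"rotation":[0,0,0]},{"gripper":-1,"offset":[0,0,20],"rotation":[0,0,0]},{"gripper":-1,"offset":[0,0,20],"rotation":[0,0,0]}]' 60
python3 - <<'E'
from h import *
to(398,-296,-11,.219)
d=ctrl.get_image("scene"); u,v=proj(d,(.4,-.296,.05)).astype(int)
cv2.imwrite("pics/s4.png",cv2.resize(d["image"][v-40:v+40,u-50:u+50,::-1],None,fx=6,fy=6,interpolation=cv2.INTER_CUBIC))
E
```

```text
t: 4.4
tool_pos: [0.3981, -0.2963, 0.0201]
tool_rot: [-3.122, -0.343, 0.001]
contact_force: [-0.4, 0.5, 0.0]
opening: 0.0852
grip_force: 0.0
t: 5.4
tool_pos: [0.3984, -0.2966, 0.0009]
tool_rot: [3.122, 0.343, 0.0]
contact_force: [-0.7, 0.5, -1.2]
opening: 0.0855
grip_force: 0.0
t 5.4 offset [-0.3 -0.7 11.9] rot [ 0.0004 -0.0002 -0.0002] F [-0.7  0.5 -1.2]
```

View pics/s4.png

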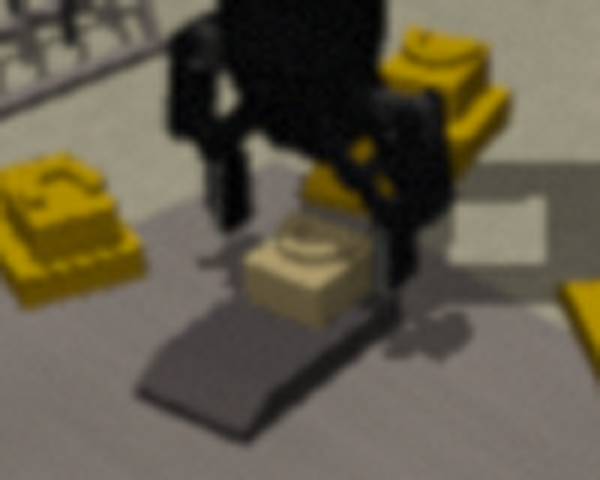

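The fingers straddle the cast, with tips at (235,230) and (400,290), level with the upper half of its sides. Another 11 mm down, then close.

```bash
python3 -m handwheel '[{"gripper":-1,"offset":[0,0,4],"rotation":[0,0,0]},{"gripper":-1,"offset":[0,0,8],"rotation":[0,0,0]},{"gripper":-1,"offset":[0,0,11],"rotation":[0,0,0]},{"gripper":1,"offset":[0,0,11],"rotation":[0,0,0]},{"gripper":1,"offset":[0,0,11],"rotation":[0,0,0]},{"gripper":1,"offset":[0,0,11],"rotation":[0,0,0]},{"gripper":1,"offset":[0,0,11],"rotation":[0,0,0]},{"gripper":1,"offset":[0,0,11],"rotation":[0,0,0]}]' 60
```

```text
t: 6.45
tool_pos: [0.3995, -0.2975, -0.0084]
tool_rot: [3.121, 0.343, 0.003]
contact_force: [-0.4, 0.7, 7.1]
opening: 0.0429
grip_force: 69.2
```

```bash
python3 -m handwheel '[{"gripper":1,"offset":[0,0,-3],"rotation":[0,0,0]},{"gripper":1,"offset":[0,0,-10],"rotation":[0,0,0]},{"gripper":1,"offset":[0,0,-20],"rotation":[0,0,0]},{"gripper":1,"offset":[0,0,-35],"rotation":[0,0,0]},{"gripper":1,"offset":[0,0,-45],"rotation":[0,0,0]},{"gripper":1,"offset":[0,0,-50],"rotation":[0,0,0]},{"gripper":1,"offset":[0,0,-50],"rotation":[0,0,0]},{"gripper":1,"offset":[0,0,-50],"rotation":[0,0,0]}]' 60
python3 -c "
from h import *
to(476.7,-46.7,38,.039)"
```

```text
t: 7.45
tool_pos: [0.398, -0.2962, 0.0392]
tool_rot: [-3.122, -0.343, 0.001]
contact_force: [0.1, -0.2, -2.4]
opening: 0.043
grip_force: 67.3
t 7.45 offset [ 131.  -226.4    1.3] rot [-0.0007  0.0006  0.1798] F [ 0.1 -0.2 -2.4]
```

```bash
python3 -m handwheel '[{"gripper":1,"offset":[10,-18,0],"rotation":[0,0,0.02]},{"gripper":1,"offset":[33,-57,0],"rotation":[0,0,0.06]},{"gripper":1,"offset":[58,-100,0],"rotation":[0,0,0.1]},{"gripper":1,"offset":[83,-143,0],"rotation":[0,0,0.14]},{"gripper":1,"offset":[106,-183,0],"rotation":[0,0,0.17]},{"gripper":1,"offset":[122,-211,0],"rotation":[0,0,0.18]},{"gripper":1,"offset":[129,-223,0],"rotation":[0,0,0.18]},{"gripper":1,"offset":[131,-226,0],"rotation":[0,0,0.18]}]' 60
python3 - <<'E'
from h import *
to(476.7,-46.7,4,.039)
a=[]
for n,p in(("scene",(.55,-.045,.04)),("top",(.55,-.045,.04))):
    d=ctrl.get_image(n); u,v=proj(d,p).astype(int); im=d["image"]
    a.append(cv2.resize(im[v-60:v+60,u-48:u+48,::-1],None,fx=4,fy=4,interpolation=cv2.INTER_CUBIC)); print(n,u,v)
cv2.imwrite("pics/s5.png",np.hstack(a))
E
```

```text
t: 8.45
tool_pos: [0.4769, -0.0472, 0.0393]
tool_rot: [3.141, 0.063, -0.001]
contact_force: [0.3, -0.5, -2.8]
opening: 0.0431
grip_force: 67.3
t 8.45 offset [-0.2 -0.5 35.3] rot [0.0002 0.0009 0.0009] F [ 0.3 -0.5 -2.8]
scene 245 217
top 251 175
```

View pics/s5.png

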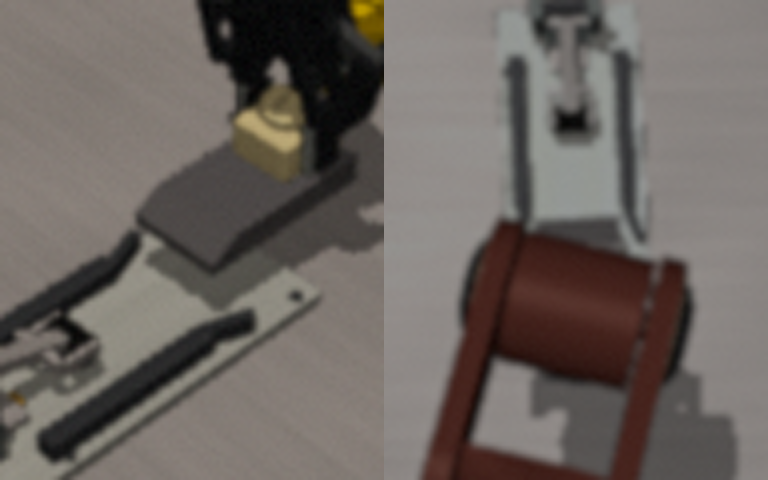

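The carrier hangs in front of the mouth, aligned with the rails. Its nose edge in the top crop is about (537..620,218) and the rails are near x=519 and 629. I measure the nose's lateral position before lowering.

Run:
```python
from h import *
d=ctrl.get_image("top"); s=cv2.GaussianBlur(d["image"],(1,1),0).astype(int).sum(2)
for v in (170,172,174): print(v,s[v,232:275].tolist())
print(s[160:180,251].tolist())
for u,v in((203+38.3,169.5),(203+59,169.5),(251.5,169.5)): print(onplane(d,u,v,.053).round(4))
o=ctrl.get_obs(); T=R.from_rotvec(o["tool_rot"]); print(T.as_matrix().round(4), (o["tool_pos"]+T.apply([.093,0,0])).round(4))
```

```text
170 [185, 168, 183, 183, 160, 140, 189, 276, 322, 314, 291, 280, 277, 280, 274, 269, 258, 256, 254, 254, 246, 240, 238, 237, 229, 221, 219, 221, 232, 280, 345, 337, 253, 208, 282, 352, 351, 347, 379, 395, 393, 396, 395]
172 [109, 95, 94, 98, 88, 98, 162, 234, 248, 218, 182, 182, 185, 193, 195, 198, 196, 201, 200, 198, 201, 202, 199, 198, 199, 200, 201, 197, 199, 256, 350, 397, 345, 246, 220, 276, 315, 348, 384, 395, 395, 396, 397]
174 [114, 115, 113, 110, 89, 72, 88, 95, 98, 99, 102, 103, 106, 119, 131, 144, 151, 162, 174, 183, 188, 195, 204, 205, 207, 205, 201, 197, 196, 215, 280, 349, 378, 331, 240, 212, 280, 352, 389, 400, 398, 400, 400]
[445, 446, 446, 447, 444, 449, 450, 449, 430, 359, 254, 201, 198, 199, 183, 141, 104, 98, 101, 109]
[ 0.5677 -0.0152  0.053 ]
[ 0.5668 -0.0772  0.053 ]
[ 0.5673 -0.0457  0.053 ]
[[ 9.993e-01  3.800e-02 -5.000e-04]
 [ 3.800e-02 -9.993e-01 -3.000e-04]
 [-5.000e-04  3.000e-04 -1.000e+00]] [ 0.5698 -0.0446  0.0395]
```

The lateral position is within about 1 mm (nose centre y ≈ -44.5, rail centreline ≈ -43.7). Lowering, with a 0.8 mm correction.

```bash
python3 -m handwheel '[{"gripper":1,"offset":[0,-0.8,8],"rotation":[0,0,0]},{"gripper":1,"offset":[0,-0.8,18],"rotation":[0,0,0]},{"gripper":1,"offset":[0,-0.8,27],"rotation":[0,0,0]},{"gripper":1,"offset":[0,-0.8,32],"rotation":[0,0,0]},{"gripper":1,"offset":[0,-0.8,35],"rotation":[0,0,0]},{"gripper":1,"offset":[0,-0.8,37],"rotation":[0,0,0]},{"gripper":1,"offset":[0,-0.8,37],"rotation":[0,0,0]},{"gripper":1,"offset":[0,-0.8,37],"rotation":[0,0,0]}]' 60
python3 -c "
from h import *
print(ctrl.get_obs()['contact_force'])"
```

```text
t: 9.6
tool_pos: [0.4774, -0.0466, 0.003]
tool_rot: [3.141, 0.061, 0.001]
contact_force: [0.2, 0.1, -3.4]
opening: 0.0431
grip_force: 67.3
[ 0.19963673  0.14511514 -3.39634623]
```

```bash
python3 -m handwheel '[{"gripper":1,"offset":[0,0,1],"rotation":[0,0,0]},{"gripper":1,"offset":[0,0,1],"rotation":[0,0,0]},{"gripper":1,"offset":[0,0,1.5],"rotation":[0,0,0]},{"gripper":1,"offset":[0,0,1.5],"rotation":[0,0,0]},{"gripper":1,"offset":[0,0,2],"rotation":[0,0,0]},{"gripper":1,"offset":[0,0,2],"rotation":[0,0,0]},{"gripper":1,"offset":[0,0,2],"rotation":[0,0,0]},{"gripper":1,"offset":[0,0,2],"rotation":[0,0,0]}]' 60
```

```text
t: 10.6
tool_pos: [0.4774, -0.0467, 0.0016]
tool_rot: [3.141, 0.061, 0.0]
contact_force: [-4.0, 0.3, 4.7]
opening: 0.0431
grip_force: 69.0
```

```bash
python3 -m handwheel '[{"gripper":1,"offset":[0,0,-0.8],"rotation":[0,0,0]},{"gripper":1,"offset":[4,0,-0.8],"rotation":[0,0,0]},{"gripper":1,"offset":[9,0,-0.8],"rotation":[0,0,0]},{"gripper":1,"offset":[14,0,-0.8],"rotation":[0,0,0]},{"gripper":1,"offset":[19,0,-0.8],"rotation":[0,0,0]},{"gripper":1,"offset":[24,0,-0.8],"rotation":[0,0,0]},{"gripper":1,"offset":[30,0,-0.8],"rotation":[0,0,0]},{"gripper":1,"offset":[30,0,-0.8],"rotation":[0,0,0]}]' 60
```

```text
t: 11.6
tool_pos: [0.5082, -0.0455, 0.0016]
tool_rot: [3.141, 0.061, 0.003]
contact_force: [0.6, -0.7, -1.0]
opening: 0.0435
grip_force: 67.7
```

```bash
python3 -m handwheel '[{"gripper":1,"offset":[5,0,0],"rotation":[0,0,0]},{"gripper":1,"offset":[10,0,0],"rotation":[0,0,0]},{"gripper":1,"offset":[15,0,0],"rotation":[0,0,0]},{"gripper":1,"offset":[20,0,0],"rotation":[0,0,0]},{"gripper":1,"offset":[25,0,0],"rotation":[0,0,0]},{"gripper":1,"offset":[30,0,0],"rotation":[0,0,0]},{"gripper":1,"offset":[35,0,0],"rotation":[0,0,0]},{"gripper":1,"offset":[35,0,0],"rotation":[0,0,0]}]' 60
```

```text
t: 12.6
tool_pos: [0.5432, -0.0441, 0.0016]
tool_rot: [3.141, 0.061, 0.003]
contact_force: [1.3, -0.2, 1.7]
opening: 0.043
grip_force: 68.2
```

```bash
python3 -m handwheel '[{"gripper":1,"offset":[2,0,0],"rotation":[0,0,0]},{"gripper":1,"offset":[4,0,0],"rotation":[0,0,0]},{"gripper":1,"offset":[6,0,0],"rotation":[0,0,0]},{"gripper":1,"offset":[8,0,0],"rotation":[0,0,0]},{"gripper":1,"offset":[10,0,0],"rotation":[0,0,0]},{"gripper":1,"offset":[12,0,0],"rotation":[0,0,0]},{"gripper":1,"offset":[14,0,0],"rotation":[0,0,0]},{"gripper":1,"offset":[16,0,0],"rotation":[0,0,0]}]' 80
python3 -m handwheel '[{"gripper":1,"offset":[1,0,0],"rotation":[0,0,0]},{"gripper":1,"offset":[2,0,0],"rotation":[0,0,0]},{"gripper":1,"offset":[3,0,0],"rotation":[0,0,0]},{"gripper":1,"offset":[4,0,0],"rotation":[0,0,0]},{"gripper":1,"offset":[5,0,0],"rotation":[0,0,0]},{"gripper":1,"offset":[6,0,0],"rotation":[0,0,0]},{"gripper":1,"offset":[6,0,0],"rotation":[0,0,0]},{"gripper":1,"offset":[6,0,0],"rotation":[0,0,0]}]' 80
```

```text
t: 13.6
tool_pos: [0.5561, -0.0435, 0.0017]
tool_rot: [3.141, 0.062, -0.009]
contact_force: [-14.3, -0.1, 13.9]
opening: 0.0429
grip_force: 88.5
t: 14.6
tool_pos: [0.561, -0.0434, 0.0017]
tool_rot: [-3.141, -0.061, 0.012]
contact_force: [-15.5, 0.2, 14.4]
opening: 0.043
grip_force: 88.8
```

```bash
python3 -m handwheel '[{"gripper":1,"offset":[1,0,0],"rotation":[0,0,0]},{"gripper":1,"offset":[2,0,0],"rotation":[0,0,0]},{"gripper":1,"offset":[3,0,0],"rotation":[0,0,0]},{"gripper":1,"offset":[4,0,0],"rotation":[0,0,0]},{"gripper":1,"offset":[5,0,0],"rotation":[0,0,0]},{"gripper":1,"offset":[6,0,0],"rotation":[0,0,0]},{"gripper":1,"offset":[6,0,0],"rotation":[0,0,0]},{"gripper":1,"offset":[6,0,0],"rotation":[0,0,0]}]' 80
python3 -m handwheel '[{"gripper":1,"offset":[0.5,0,0],"rotation":[0,0,0]},{"gripper":1,"offset":[1,0,0],"rotation":[0,0,0]},{"gripper":1,"offset":[1.5,0,0],"rotation":[0,0,0]},{"gripper":1,"offset":[2,0,0],"rotation":[0,0,0]},{"gripper":1,"offset":[2.5,0,0],"rotation":[0,0,0]},{"gripper":1,"offset":[3,0,0],"rotation":[0,0,0]},{"gripper":1,"offset":[3,0,0],"rotation":[0,0,0]},{"gripper":1,"offset":[3,0,0],"rotation":[0,0,0]}]' 80
```

```text
t: 15.6
tool_pos: [0.5668, -0.0431, 0.0017]
tool_rot: [3.141, 0.061, -0.012]
contact_force: [-15.8, -1.7, 15.3]
opening: 0.043
grip_force: 88.9
t: 16.6
tool_pos: [0.571, -0.043, 0.0017]
tool_rot: [3.141, 0.061, -0.008]
contact_force: [-11.4, 0.5, 11.4]
opening: 0.0428
grip_force: 88.1
```

```bash
python3 -m handwheel '[{"gripper":1,"offset":[0.5,0,0],"rotation":[0,0,0]},{"gripper":1,"offset":[1,0,0],"rotation":[0,0,0]},{"gripper":1,"offset":[1.5,0,0],"rotation":[0,0,0]},{"gripper":1,"offset":[2,0,0],"rotation":[0,0,0]},{"gripper":1,"offset":[2.5,0,0],"rotation":[0,0,0]},{"gripper":1,"offset":[3,0,0],"rotation":[0,0,0]},{"gripper":1,"offset":[3,0,0],"rotation":[0,0,0]},{"gripper":1,"offset":[3,0,0],"rotation":[0,0,0]}]' 80
python3 -c "
from h import *
import numpy as np
a=[ctrl.get_obs()['contact_force'] for _ in range(5)];print(np.mean(a,0),np.std(a,0))"
```

```text
t: 17.6
tool_pos: [0.5744, -0.0429, 0.0017]
tool_rot: [3.141, 0.061, -0.006]
contact_force: [-8.5, -0.5, 8.7]
opening: 0.0427
grip_force: 87.7
[-8.51040008 -0.50688405  8.71961867] [0. 0. 0.]
```

```bash
python3 -m handwheel '[{"gripper":1,"offset":[0.5,0,0],"rotation":[0,0,0]},{"gripper":1,"offset":[1,0,0],"rotation":[0,0,0]},{"gripper":1,"offset":[1.5,0,0],"rotation":[0,0,0]},{"gripper":1,"offset":[2,0,0],"rotation":[0,0,0]},{"gripper":1,"offset":[2.5,0,0],"rotation":[0,0,0]},{"gripper":1,"offset":[3,0,0],"rotation":[0,0,0]},{"gripper":1,"offset":[3,0,0],"rotation":[0,0,0]},{"gripper":1,"offset":[3,0,0],"rotation":[0,0,0]}]' 80
```

```text
t: 18.6
tool_pos: [0.5774, -0.0427, 0.0017]
tool_rot: [-3.141, -0.061, 0.006]
contact_force: [-8.7, -1.6, 9.5]
opening: 0.0429
grip_force: 87.7
```

```bash
python3 -m handwheel '[{"gripper":1,"offset":[0.5,0,0],"rotation":[0,0,0]},{"gripper":1,"offset":[1,0,0],"rotation":[0,0,0]},{"gripper":1,"offset":[1.5,0,0],"rotation":[0,0,0]},{"gripper":1,"offset":[2,0,0],"rotation":[0,0,0]},{"gripper":1,"offset":[2.5,0,0],"rotation":[0,0,0]},{"gripper":1,"offset":[3,0,0],"rotation":[0,0,0]},{"gripper":1,"offset":[3,0,0],"rotation":[0,0,0]},{"gripper":1,"offset":[3,0,0],"rotation":[0,0,0]}]' 80
```

```text
t: 19.6
tool_pos: [0.5804, -0.0426, 0.0017]
tool_rot: [3.141, 0.061, -0.006]
contact_force: [-8.8, -0.9, 9.0]
opening: 0.0429
grip_force: 87.7
```

Force is steady at about 8.8 N of sliding friction, with the wrist pressing down at about 9 N. I lift the command slightly to cut the friction so that the stop can be felt clearly.

```bash
python3 -m handwheel '[{"gripper":1,"offset":[0,0,-0.3],"rotation":[0,0,0]},{"gripper":1,"offset":[0,0,-0.6],"rotation":[0,0,0]},{"gripper":1,"offset":[0.4,0,-0.7],"rotation":[0,0,0]},{"gripper":1,"offset":[0.8,0,-0.7],"rotation":[0,0,0]},{"gripper":1,"offset":[1.2,0,-0.7],"rotation":[0,0,0]},{"gripper":1,"offset":[1.6,0,-0.7],"rotation":[0,0,0]},{"gripper":1,"offset":[2,0,-0.7],"rotation":[0,0,0]},{"gripper":1,"offset":[2,0,-0.7],"rotation":[0,0,0]}]' 80
python3 -m handwheel '[{"gripper":1,"offset":[0.3,0,0],"rotation":[0,0,0]},{"gripper":1,"offset":[0.6,0,0],"rotation":[0,0,0]},{"gripper":1,"offset":[0.9,0,0],"rotation":[0,0,0]},{"gripper":1,"offset":[1.2,0,0],"rotation":[0,0,0]},{"gripper":1,"offset":[1.5,0,0],"rotation":[0,0,0]},{"gripper":1,"offset":[1.8,0,0],"rotation":[0,0,0]},{"gripper":1,"offset":[2,0,0],"rotation":[0,0,0]},{"gripper":1,"offset":[2,0,0],"rotation":[0,0,0]}]' 80
```

```text
t: 20.6
tool_pos: [0.5823, -0.0425, 0.0017]
tool_rot: [-3.141, -0.061, 0.006]
contact_force: [-8.2, -0.4, 5.9]
opening: 0.0427
grip_force: 86.9
t: 21.6
tool_pos: [0.5843, -0.0425, 0.0017]
tool_rot: [-3.141, -0.061, 0.006]
contact_force: [-7.0, -1.4, 6.0]
opening: 0.0427
grip_force: 86.9
```

```bash
python3 -m handwheel '[{"gripper":1,"offset":[0,0,-0.6],"rotation":[0,0,0]},{"gripper":1,"offset":[0,0,-1.2],"rotation":[0,0,0]},{"gripper":1,"offset":[0.4,0,-1.2],"rotation":[0,0,0]},{"gripper":1,"offset":[0.8,0,-1.2],"rotation":[0,0,0]},{"gripper":1,"offset":[1.2,0,-1.2],"rotation":[0,0,0]},{"gripper":1,"offset":[1.6,0,-1.2],"rotation":[0,0,0]},{"gripper":1,"offset":[2,0,-1.2],"rotation":[0,0,0]},{"gripper":1,"offset":[2,0,-1.2],"rotation":[0,0,0]}]' 80
python3 -m handwheel '[{"gripper":1,"offset":[0.3,0,0],"rotation":[0,0,0]},{"gripper":1,"offset":[0.6,0,0],"rotation":[0,0,0]},{"gripper":1,"offset":[0.9,0,0],"rotation":[0,0,0]},{"gripper":1,"offset":[1.2,0,0],"rotation":[0,0,0]},{"gripper":1,"offset":[1.5,0,0],"rotation":[0,0,0]},{"gripper":1,"offset":[1.8,0,0],"rotation":[0,0,0]},{"gripper":1,"offset":[2,0,0],"rotation":[0,0,0]},{"gripper":1,"offset":[2,0,0],"rotation":[0,0,0]}]' 80
```

```text
t: 22.6
tool_pos: [0.5878, -0.0422, 0.0031]
tool_rot: [-3.141, -0.061, 0.001]
contact_force: [-0.4, -2.4, -8.5]
opening: 0.0427
grip_force: 85.3
t: 23.6
tool_pos: [0.5901, -0.0422, 0.0034]
tool_rot: [-3.141, -0.061, -0.0]
contact_force: [0.2, -1.0, -9.0]
opening: 0.0425
grip_force: 85.3
```

```bash
python3 -m handwheel '[{"gripper":1,"offset":[0,0,0.5],"rotation":[0,0,0]},{"gripper":1,"offset":[0,0,0.8],"rotation":[0,0,0]},{"gripper":1,"offset":[0.3,0,0.8],"rotation":[0,0,0]},{"gripper":1,"offset":[0.6,0,0.8],"rotation":[0,0,0]},{"gripper":1,"offset":[0.9,0,0.8],"rotation":[0,0,0]},{"gripper":1,"offset":[1.2,0,0.8],"rotation":[0,0,0]},{"gripper":1,"offset":[1.5,0,0.8],"rotation":[0,0,0]},{"gripper":1,"offset":[1.5,0,0.8],"rotation":[0,0,0]}]' 80
python3 -m handwheel '[{"gripper":1,"offset":[0.2,0,0],"rotation":[0,0,0]},{"gripper":1,"offset":[0.4,0,0],"rotation":[0,0,0]},{"gripper":1,"offset":[0.6,0,0],"rotation":[0,0,0]},{"gripper":1,"offset":[0.8,0,0],"rotation":[0,0,0]},{"gripper":1,"offset":[1,0,0],"rotation":[0,0,0]},{"gripper":1,"offset":[1.2,0,0],"rotation":[0,0,0]},{"gripper":1,"offset":[1.5,0,0],"rotation":[0,0,0]},{"gripper":1,"offset":[1.5,0,0],"rotation":[0,0,0]}]' 80
```

```text
t: 24.6
tool_pos: [0.5915, -0.0422, 0.0026]
tool_rot: [-3.141, -0.061, -0.0]
contact_force: [0.2, -2.0, -7.9]
opening: 0.0425
grip_force: 85.3
t: 25.6
tool_pos: [0.5931, -0.0421, 0.0026]
tool_rot: [3.141, 0.061, 0.0]
contact_force: [-0.8, -1.4, -7.0]
opening: 0.0432
grip_force: 85.3
```

```bash
python3 -m handwheel '[{"gripper":1,"offset":[0,0,0.4],"rotation":[0,0,0]},{"gripper":1,"offset":[0,0,0.7],"rotation":[0,0,0]},{"gripper":1,"offset":[0.3,0,0.7],"rotation":[0,0,0]},{"gripper":1,"offset":[0.6,0,0.7],"rotation":[0,0,0]},{"gripper":1,"offset":[0.9,0,0.7],"rotation":[0,0,0]},{"gripper":1,"offset":[1.2,0,0.7],"rotation":[0,0,0]},{"gripper":1,"offset":[1.5,0,0.7],"rotation":[0,0,0]},{"gripper":1,"offset":[1.5,0,0.7],"rotation":[0,0,0]}]' 80
python3 -m handwheel '[{"gripper":1,"offset":[0.2,0,0],"rotation":[0,0,0]},{"gripper":1,"offset":[0.4,0,0],"rotation":[0,0,0]},{"gripper":1,"offset":[0.6,0,0],"rotation":[0,0,0]},{"gripper":1,"offset":[0.8,0,0],"rotation":[0,0,0]},{"gripper":1,"offset":[1,0,0],"rotation":[0,0,0]},{"gripper":1,"offset":[1.2,0,0],"rotation":[0,0,0]},{"gripper":1,"offset":[1.5,0,0],"rotation":[0,0,0]},{"gripper":1,"offset":[1.5,0,0],"rotation":[0,0,0]}]' 80
```

```text
t: 26.6
tool_pos: [0.5946, -0.0421, 0.002]
tool_rot: [3.141, 0.061, 0.0]
contact_force: [-1.3, -1.1, -5.8]
opening: 0.0427
grip_force: 85.2
t: 27.6
tool_pos: [0.596, -0.042, 0.0019]
tool_rot: [3.141, 0.061, 0.0]
contact_force: [-2.8, -2.0, -4.9]
opening: 0.0426
grip_force: 85.4
```

```bash
python3 -m handwheel '[{"gripper":1,"offset":[0.3,0,0],"rotation":[0,0,0]},{"gripper":1,"offset":[0.6,0,0],"rotation":[0,0,0]},{"gripper":1,"offset":[0.9,0,0],"rotation":[0,0,0]},{"gripper":1,"offset":[1.2,0,0],"rotation":[0,0,0]},{"gripper":1,"offset":[1.5,0,0],"rotation":[0,0,0]},{"gripper":1,"offset":[1.8,0,0],"rotation":[0,0,0]},{"gripper":1,"offset":[1.8,0,0],"rotation":[0,0,0]},{"gripper":1,"offset":[1.8,0,0],"rotation":[0,0,0]}]' 80
```

```text
t: 28.6
tool_pos: [0.5978, -0.0419, 0.0019]
tool_rot: [3.141, 0.061, 0.0]
contact_force: [-2.6, -1.6, -5.0]
opening: 0.0426
grip_force: 85.4
```

```bash
python3 -m handwheel '[{"gripper":1,"offset":[0.3,0,0],"rotation":[0,0,0]},{"gripper":1,"offset":[0.6,0,0],"rotation":[0,0,0]},{"gripper":1,"offset":[0.9,0,0],"rotation":[0,0,0]},{"gripper":1,"offset":[1.2,0,0],"rotation":[0,0,0]},{"gripper":1,"offset":[1.5,0,0],"rotation":[0,0,0]},{"gripper":1,"offset":[1.8,0,0],"rotation":[0,0,0]},{"gripper":1,"offset":[1.8,0,0],"rotation":[0,0,0]},{"gripper":1,"offset":[1.8,0,0],"rotation":[0,0,0]}]' 80
```

```text
t: 29.6
tool_pos: [0.5984, -0.0419, 0.0019]
tool_rot: [-3.141, -0.061, 0.005]
contact_force: [-8.4, -1.8, -0.3]
opening: 0.0423
grip_force: 86.2
```

Forward motion stopped at tool x 0.598 while the force rose from 2.6 to 8.4 N, so this is the hard stop. A small further push makes it firm, then I hold.

```bash
python3 -m handwheel '[{"gripper":1,"offset":[0.1,0,0],"rotation":[0,0,0]},{"gripper":1,"offset":[0.2,0,0],"rotation":[0,0,0]},{"gripper":1,"offset":[0.3,0,0],"rotation":[0,0,0]},{"gripper":1,"offset":[0.4,0,0],"rotation":[0,0,0]},{"gripper":1,"offset":[0.4,0,0],"rotation":[0,0,0]},{"gripper":1,"offset":[0.4,0,0],"rotation":[0,0,0]},{"gripper":1,"offset":[0.4,0,0],"rotation":[0,0,0]},{"gripper":1,"offset":[0.4,0,0],"rotation":[0,0,0]}]' 80
```

```text
t: 30.6
tool_pos: [0.5985, -0.0419, 0.002]
tool_rot: [-3.141, -0.061, 0.006]
contact_force: [-9.8, -1.8, 1.7]
opening: 0.0427
grip_force: 86.5
```

```bash
python3 -m handwheel '[{"gripper":-0.3,"offset":[0,0,0],"rotation":[0,0,0]},{"gripper":-0.6,"offset":[0,0,0],"rotation":[0,0,0]},{"gripper":-1,"offset":[0,0,0],"rotation":[0,0,0]},{"gripper":-1,"offset":[0,0,0],"rotation":[0,0,0]},{"gripper":-1,"offset":[0,0,0],"rotation":[0,0,0]},{"gripper":-1,"offset":[0,0,0],"rotation":[0,0,0]},{"gripper":-1,"offset":[0,0,-2],"rotation":[0,0,0]},{"gripper":-1,"offset":[0,0,-5],"rotation":[0,0,0]}]' 80
python3 -m handwheel '[{"gripper":-1,"offset":[0,0,-5],"rotation":[0,0,0]},{"gripper":-1,"offset":[0,0,-15],"rotation":[0,0,0]},{"gripper":-1,"offset":[0,0,-30],"rotation":[0,0,0]},{"gripper":-1,"offset":[0,0,-50],"rotation":[0,0,0]},{"gripper":-1,"offset":[-10,0,-75],"rotation":[0,0,0]},{"gripper":-1,"offset":[-40,0,-100],"rotation":[0,0,0]},{"gripper":-1,"offset":[-80,0,-120],"rotation":[0,0,0]},{"gripper":-1,"offset":[-120,0,-135],"rotation":[0,0,0]}]' 80
python3 -m handwheel '[{"gripper":-1,"offset":[-30,0,0],"rotation":[0,0,0]},{"gripper":-1,"offset":[-60,0,0],"rotation":[0,0,0]},{"gripper":-1,"offset":[-60,0,0],"rotation":[0,0,0]},{"gripper":-1,"offset":[-60,0,0],"rotation":[0,0,0]},{"gripper":-1,"offset":[-60,0,0],"rotation":[0,0,0]},{"gripper":-1,"offset":[-60,0,0],"rotation":[0,0,0]},{"gripper":-1,"offset":[-60,0,0],"rotation":[0,0,0]},{"gripper":-1,"offset":[-60,0,0],"rotation":[0,0,0]}]' 80
python3 - <<'E'
from h import *
a=[]
for n in("scene","top"):
    d=ctrl.get_image(n); u,v=proj(d,(.63,-.042,.03)).astype(int); im=d["image"]
    a.append(cv2.resize(im[v-48:v+48,u-40:u+40,::-1],None,fx=5,fy=5,interpolation=cv2.INTER_CUBIC)); print(n,u,v)
    if n=="top":
        h=lambda x,y,z:(.6416+x*.99924-y*.039,-.0403+x*.039+y*.99924,z)
        for k in(-16,-13,-10,-7): print("cast front-edge at",k-8,proj(d,h((k-8)/1000,0,.056)).round(1),"rear",proj(d,h((k-58)/1000,0,.056)).round(1))
cv2.imwrite("pics/s6.png",np.hstack(a))
E
```

```text
t: 31.6
tool_pos: [0.5999, -0.0418, 0.007]
tool_rot: [-3.141, -0.061, 0.0]
contact_force: [-0.3, 0.2, 1.0]
opening: 0.0852
grip_force: 0.0
t: 32.6
tool_pos: [0.4798, -0.0467, 0.1446]
tool_rot: [3.14, 0.061, 0.005]
contact_force: [-0.2, -0.6, 0.7]
opening: 0.0852
grip_force: 0.0
t: 33.6
tool_pos: [0.4202, -0.0488, 0.1418]
tool_rot: [-3.141, -0.061, 0.001]
contact_force: [-0.5, 0.4, 0.5]
opening: 0.0851
grip_force: 0.0
scene 219 237
top 250 150
cast front-edge at -24 [249.8 152.7] rear [250.6 169.3]
cast front-edge at -21 [249.7 151.7] rear [250.6 168.3]
cast front-edge at -18 [249.7 150.7] rear [250.5 167.3]
cast front-edge at -15 [249.6 149.8] rear [250.5 166.3]
```

View pics/s6.png

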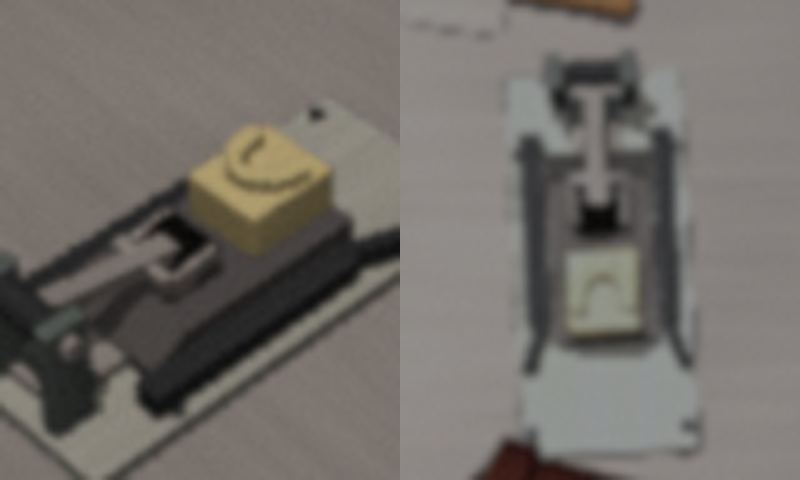

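The carrier lies flat between the rails. The roller (top crop 600,218) bears on its flat top ahead of the cast (cast at 603,292), and the gripper is clear. The cast edges put the carrier origin at about holder x = -12 mm, within the allowed home range and consistent with the stop that was felt. Handing in.

```bash
python3 -c "
from station import ctrl
print(ctrl.finish_job())"
```

```text
the job is handed in; nothing more can be done
None
```

The carrier is in the holder against its stop, pressed at about 7 N (estimated from the wrist force less sliding friction), then released flat under the roller, and the job was handed in at about 34 s; the spare cast was not touched, and the feeler pin's travel could not be read directly.

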